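# Lay up the coffee tray: cup, shaker, capsule and spoon to their own holders

## Task

Lay up the coffee tray for the next guest with the pieces that stand in front of the coffee machine and to its left: stand the espresso cup in the middle of its porcelain saucer, the cocoa shaker (the one half full of dark powder) in the tall walnut shaker stand, the gold coffee capsule on its flange in the low brass-lined capsule dish, and lay the teaspoon lengthwise inside the blue spoon rest. Set the cup and the shaker down gently rather than dropping them, and leave the green capsule and the cinnamon shaker where they stand.

Things in the scene. Friction and masses are not known exactly. Their poses are not given: they have to be found in the camera images.
- cup: loose ivory espresso cup, upright on the worktop. Round bowl 58 mm wide at the rim, 42 mm at the foot, 55 mm high, 0.13 kg, hollow. Origin: on its underside but NOT on the bowl axis, which is at (0, +14.5 mm) in its own x, y. The handle points to its own -y and ends at y = -44 mm, 17 to 52 mm up. z up. Grip it across the bowl just below the rim, along its own x.
- cocoa: loose glass shaker half full of dark grey-brown cocoa powder, with a grey domed cap, standing upright. Round, body 44 mm in diameter and 74 mm high, with the 34 mm cap 90 mm high in all, 0.1 kg. Origin: centre of its underside, z up.
- spoon: loose steel teaspoon lying on the worktop, bowl up, 132 mm long (own x, the bowl at +x), 26 mm wide (own y) at the bowl, narrowing towards the handle; 9 mm high, its widest edges 4 to 7 mm up. Best gripped across, 20 mm from its middle towards the bowl (21 mm wide there), fingertips almost on the worktop;, 0.02 kg. Origin: under its mid-length at worktop level. z up.
- gold_capsule: loose gold aluminium coffee capsule standing on its flange, dome up: flange 37 mm in diameter at the bottom, tapering to 22 mm at 24 mm height, 28 mm high, 0.012 kg. Origin: centre of its underside, z up. Grip it low, from above.
- saucer: porcelain espresso saucer (it and the other holders stand on the green-grey serving tray right of the coffee machine, floor 4 mm, rim 14 mm, end handles 34 mm above the worktop) with a gilt line, 124 mm in diameter, rim 15 mm high, fixed on the tray. In its middle a flat round well 60 mm across whose floor is 5 mm above its underside; here the cup stands. Origin: centre of its underside.
- shaker_stand: turned dark-walnut stand with a thin brass band, 84 mm in diameter, 30 mm high, fixed on the tray; a round bore 62 mm wide and 22 mm deep, cork floor 8 mm above its underside. Origin: centre of its underside.
- capsule_dish: low dark-walnut dish, 76 mm in diameter, 16 mm high, fixed on the tray; a round brass-floored recess 54 mm wide and 3.5 mm deep, floor 12 mm above its underside. Origin: centre of its underside.
- spoon_rest: glazed blue stoneware spoon rest, an oblong with round ends, 176 mm long (own x) and 66 mm wide (own y), fixed on the tray; floor 5 mm above its underside inside a rolled rim 10 mm high; inside it is 163 by 53 mm. Origin: centre of its underside.
- green_capsule: loose green capsule of the same shape as the gold one; stays where it stands. Origin: centre of its underside.
- cinnamon: loose glass shaker of the same shape as the cocoa shaker, but pale, without dark powder; stays where it stands, behind the tray. Origin: centre of its underside. The tall coffee machine (fixed, 254 mm high) stands on the worktop between x = 0.52 and 0.91, y = 0.06 and 0.21: carry things round its front or over it.
There are look-alikes about, which are no part of the job. What is shaped like the cup but pink or turquoise is not meant.

How it is judged (in metres and radians):
At the end, for the whole second after the job is handed in: Cup and cocoa shaker upright on the floor of their holders within 12 mm of the middle, gold capsule likewise on its flange; teaspoon flat in the rest within 18 mm along, 15 mm across, 12 degrees (either way round); all released, at rest; green capsule and cinnamon shaker moved under 30 mm (x of saucer in the frame of cup between -0.012 and 0.012 m and y of saucer in the frame of cup between 0.0025 and 0.0265 m and z of cup in the frame of saucer between 0.001 and 0.009 m and angle between each of cup, cocoa, gold_capsule's own z axis and vertical below 0.1 rad and linear speed of each of cup, cocoa, gold_capsule, spoon below 0.02 m/s and angular speed of each of cup, cocoa, gold_capsule, spoon below 0.3 rad/s and horizontal distance between cocoa and shaker_stand below 0.012 m and z of cocoa in the frame of shaker_stand between 0.004 and 0.012 m and horizontal distance between gold_capsule and capsule_dish below 0.012 m and z of gold_capsule in the frame of capsule_dish between 0.0098 and 0.0148 m and x of spoon in the frame of spoon_rest between -0.018 and 0.018 m and y of spoon in the frame of spoon_rest between -0.015 and 0.015 m and z of spoon in the frame of spoon_rest between 0.0015 and 0.0085 m and angle between the x axis of spoon and the x axis of spoon_rest, either way round below 0.22 rad and angle between spoon's own z axis and vertical below 0.15 rad and distance of each of green_capsule, cinnamon from where it was at the start of the episode below 0.03 m); the robot touches nothing.
It fails at once if the cup is dropped (falls free from more than about 2 cm) (linear speed of cup above 0.6 m/s and contact force between the fingers and cup below 0.05 N).
It fails at once if the cocoa shaker is dropped (falls free from more than about 2 cm) (linear speed of cocoa above 0.6 m/s and contact force between the fingers and cocoa below 0.05 N).
It fails at once if the green capsule is moved more than 3 cm or tipped over (distance of green_capsule from where it was at the start of the episode above 0.03 m or angle between green_capsule's own z axis and vertical above 0.6 rad).
It fails at once if the cinnamon shaker is moved more than 3 cm or tipped over (distance of cinnamon from where it was at the start of the episode above 0.03 m or angle between cinnamon's own z axis and vertical above 0.6 rad).
It also fails if it takes over 138 s, if anything falls off the work surface, if the arm or the gripper's body presses on something with over 40 N, if the wrist force passes 120 N, or if a joint passes its speed limit or range.

## Robot

A 6-joint arm with a two-finger parallel gripper is mounted at the origin on a cart in front of the work surface, level with it; the furniture and walls round the work are solid. World frame = base frame: x ahead of the robot, y to its left, z up, the work surface at z = 0. Lengths are in m, angles in degrees, forces in N, time in s.
With the tool pointing down it reaches from about 0.3 to 0.75 m from the base axis. Payload 8.5 kg.
Tool frame: the origin (TCP) lies on the centre line of the jaws, within the pads' length; the fingertips stand 17 mm ahead of it and the grasp point (between the pads) lies 2 mm behind it (env.tcp_to_tips is the distance from the TCP to the fingertips, in m); z points along the fingers, y is the line along which they close (so a half turn about z gives the same grasp; the last joint's range is limited). The gripper opens to 85 mm and grips with 20 to 120 N. Pads are 22 mm wide; open, the fingers measure 114 mm over their backs; the gripper's body (76 mm by 85 mm) begins 54 mm behind the grasp point. The pads swing forward as they close: fully open they stand 13 mm farther back than shut.
Start: joints at [62.493, 21.807, 74.336, -0, 83.858, -12.336], TCP at [0.144, 0.531, 0.248] pointing down, gripper open.
Joint ranges: [-178.18, 178.18], [-50.72, 133.34], [12.68, 142.11], [-81.47, 261.47], [9.98, 163.14], [-165.26, 165.26]. Speed limits (degrees/s): [136.94, 136.94, 180, 180, 180, 180].

## Interface

Orientations are given as a 3x3 rotation matrix whose columns are the frame's x, y, z axes.
In Python, from rig import env gives the robot as it stands. The module is installed in compiled form; this text tells all that it offers.
- The arm moves only by the shell command python3 -m pendant 'ROWS' [FORCE]. ROWS is JSON, a list of rows, each a list of 7 numbers: the opening, from 0 (shut) to 1 (fully open), then the shift along the tool's x, y, z in m, then the turn, a rotation vector about the tool's x, y, z in rad. A call has 1 to 5 rows; each row is the pose to reach, as a shift and turn from the pose commanded when the call began, along the tool's axes at that moment; what a row does not reach only later rows make up. A row lasts 1/8 s, in which the tool goes at most 62.5 mm and 10.7 degrees, less where a joint would pass 70% of its speed; a pose out of reach is approached as far as the arm can. A call with a gripper value outside its range is refused whole. The fingers move at their own pace and stop on an object; FORCE is the grip in N (left out, the last holds). Time passes only in rows, so rows that repeat a pose let the fingers close. It gives the time, the measured TCP pose, the force, the opening and the grip force at its end, in the units of the state.
- env.observe(): the state, without advancing time (a new reading comes with each control period).
- env.get_image(name): name is "scene" or "top" or "wrist"; returns a dict with "image" (400x640x3 uint8, blue, green, red), "fx", "fy", "cx", "cy" (pixels), "pose" (4x4, takes a point from camera to world coordinates). Camera axes: x right, y up, looking along -z (the intrinsics and any distortion apply to the point x, -y, -z); pixel columns grow to the right and rows downward; lengths in m; the calibration is good to about 2 mm. A picture is of the moment at which its call begins. There is no depth.
- env.close_job(): hands the job in; it is judged then, once.
Trained networks look in the newest picture that a camera, given by its name, has taken for a name from the list of things; names that differ only in an ending like _2 or _b are one class to them, and where a whole thing is asked for, a point or a joint stands for the part that bears it (a point fixed in the world has none). Each returns a list of dicts, best first, with "conf" (0 to 1); they miss things now and then, are a little off and sometimes report something else, mostly with a low value. They report only what shows in the picture. A call takes as long as a camera call. They do not tell look-alikes from the thing itself.
- env.find_in(camera, thing): "bbox" ([centre column, centre row, width, height] in pixels, round what is visible of it).
- env.trace(camera, thing): "mask" (400x640 bool, what is visible of it) and "bbox" ([centre column, centre row, width, height] in pixels, round what is visible of it).
- env.tip_of(camera, thing): "centre" ([column, row] in pixels: a listed point, or the origin of a listed thing).
The state is a dict: "time_s": time; "q": joint angles; "qvel": joint speeds; "joint_efforts": joint torques, N m; "position": TCP position; "tool_rot": TCP orientation; "ft_force": force on the tool from outside, world axes, zero at the start; "wrist_torque": the same for the moment, N m; "grip_width": finger opening in m; "gripper_force": force on a finger pad.
Only numpy, scipy, OpenCV 4.12 (cv2) and the standard library are available. Lean on these libraries where they do the work, as an engineer would, in place of code of your own. Each camera call takes 0.05 s, during which the arm holds its last target. There are 200 camera calls.

## Working session

There is one attempt and no reset: what is moved stays moved. The work goes in short steps, Python scripts to look and compute and a shell command to move; the robot and the scene stay as the last step left them, time stands still between calls to the robot, and variables do not carry over. Pictures are saved under pics/ and viewed, at most 14 in all, crops included, and the job is handed in when it is done.

```bash
mkdir -p pics
cat > h.py <<'E'
from rig import env
import numpy as np, cv2
def ray(im,u,v):
    d=np.array([(u-im["cx"])/im["fx"],-(v-im["cy"])/im["fy"],-1.]);P=np.array(im["pose"])
    return P[:3,3],P[:3,:3]@d
def pt(im,u,v,z):
    o,d=ray(im,u,v);return o+d*(z-o[2])/d[2]
def proj(im,p):
    P=np.array(im["pose"]);c=P[:3,:3].T@(np.array(p)-P[:3,3])
    return im["cx"]+im["fx"]*c[0]/-c[2], im["cy"]+im["fy"]*-c[1]/-c[2]
E
python3 - <<'E'
from h import *
for c in("top","scene"):
    im=env.get_image(c);cv2.imwrite(f"pics/{c}0.png",im["image"])
    print(c,[k for k in im],im["fx"],im["cx"],im["cy"],np.round(im["pose"],3).tolist())
    for t in "cup cocoa spoon gold_capsule saucer shaker_stand capsule_dish spoon_rest green_capsule cinnamon".split():
        for r in env.tip_of(c,t)[:4]: print(t,round(r["conf"],2),np.round(r["centre"],1),np.round(pt(im,*r["centre"],0.0),3)[:2])
s=env.observe();print(s["time_s"],s["position"],s["tool_rot"],s["ft_force"])
E
```

```text
top ['image', 'fx', 'fy', 'cx', 'cy', 'pose'] 497.66547954083944 316.7161615070418 198.17003985831 [[0.016, 0.983, -0.184, 0.216], [-1.0, 0.015, -0.009, 0.156], [-0.006, 0.185, 0.983, 1.711], [0.0, 0.0, 0.0, 1.0]]
cup 0.89 [195.1 221. ] [0.45  0.593]
cup 0.87 [161.  237.4] [0.391 0.707]
cup 0.82 [218.6 248.8] [0.355 0.506]
cup 0.66 [298.9 226.7] [0.436 0.232]
cocoa 0.62 [236.8 207.2] [0.501 0.45 ]
spoon 0.45 [343.2 225.9] [0.441 0.078]
gold_capsule 0.54 [262.7 228.8] [0.427 0.357]
saucer 0.67 [477.  230.4] [ 0.433 -0.383]
saucer 0.42 [298.7 228.1] [0.431 0.232]
shaker_stand 0.82 [410.8 233. ] [ 0.42  -0.155]
capsule_dish 0.63 [410.2 185.4] [ 0.588 -0.156]
spoon_rest 0.72 [472.3 183.4] [ 0.598 -0.374]
green_capsule 0.54 [267.2 181.7] [0.594 0.347]
cinnamon 0.69 [407.3 143.8] [ 0.739 -0.148]
cinnamon 0.51 [408.4 187.9] [ 0.579 -0.149]
scene ['image', 'fx', 'fy', 'cx', 'cy', 'pose'] 477.5334778905491 317.8667161336172 206.8649520499652 [[-0.921, 0.342, -0.189, 0.233], [-0.39, -0.818, 0.423, 0.927], [-0.01, 0.463, 0.886, 1.591], [0.0, 0.0, 0.0, 1.0]]
cup 0.79 [343.  230.4] [0.449 0.223]
cup 0.68 [303.3 323.6] [0.445 0.592]
cup 0.65 [300.8 362.8] [0.402 0.71 ]
cup 0.57 [339.8 311.7] [0.348 0.507]
cocoa 0.7 [300.8 277.6] [0.518 0.448]
spoon 0.64 [309.5 128.4] [ 0.745 -0.153]
spoon 0.59 [357.7 197.6] [0.448 0.074]
gold_capsule 0.56 [340.  263.2] [0.412 0.346]
saucer 0.88 [399.4 111. ] [ 0.433 -0.38 ]
shaker_stand 0.58 [385.6 156.4] [ 0.412 -0.143]
capsule_dish 0.72 [345.  139.3] [ 0.591 -0.158]
spoon_rest 0.66 [358.1 100. ] [ 0.614 -0.369]
spoon_rest 0.6 [383.7 154.6] [ 0.422 -0.148]
green_capsule 0.67 [290.9 241.3] [0.607 0.336]
cinnamon 0.7 [311.2 128. ] [ 0.74  -0.157]
1.1 [0.14394749 0.53081509 0.24831364] [[-9.65142598e-01  2.61724599e-01 -1.71378652e-06]
 [ 2.61724598e-01  9.65142597e-01 -3.37408148e-05]
 [-7.17675283e-06 -3.30132377e-05 -9.99999999e-01]] [0.24115715 0.50060725 0.39070134]
```

View pics/top0.png

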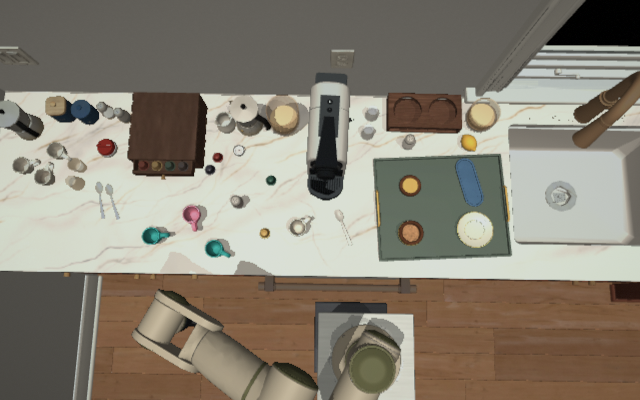

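View pics/scene0.png

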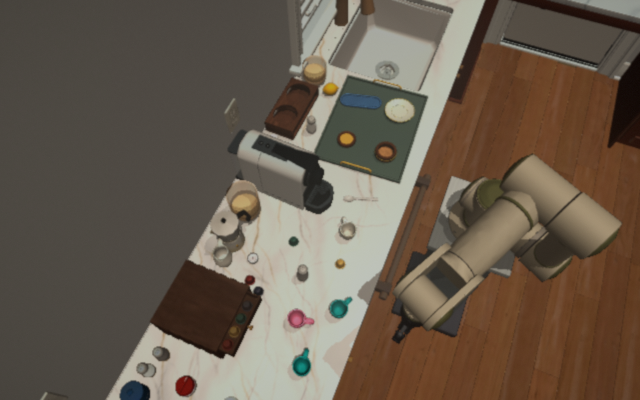

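The top view has the ivory cup at about (298,227) with its handle up and to the right, the spoon at (344,226), gold capsule at (265,233), cocoa at (237,201) and green capsule at (271,180). On the tray are the stand at (410,232), dish at (410,185), saucer at (475,229) and rest at (469,183). The scene view agrees with this.

```bash
cat >> h.py <<'E'
from scipy.spatial.transform import Rotation as R
def go(x,y,z,a=None):
    "tool-axis shift and turn to reach world TCP x,y,z with jaw line at yaw a (deg)"
    s=env.observe();p=np.array(s["position"]);M=np.array(s["tool_rot"])
    a0=np.degrees(np.arctan2(M[1,1],M[0,1]))
    if a is None:a=a0
    else:a=a0+(a-a0+90)%180-90
    c,n=np.cos(np.radians(a)),np.sin(np.radians(a))
    T=np.array([[-n,c,0],[c,n,0],[0,0,-1.]])
    print("shift",np.round(M.T@(np.array([x,y,z])-p),4),"rot",np.round(R.from_matrix(M.T@T).as_rotvec(),3),"yaw",round(a0,1),"->",round(a,1),"q",np.round(s["q"],0),"t",round(s["time_s"],1))
E
python3 - <<'E'
from h import *
go(0.37,0.40,0.25,45)
w=env.get_image("wrist");s=env.observe();M=np.array(s["tool_rot"]);P=np.array(w["pose"])
print(w["fx"],w["cx"],w["cy"],M.T@(P[:3,3]-s["position"]),M.T@P[:3,:3])
E
```

```text
shift [-0.2524 -0.0671 -0.0017] rot [-0.     0.     0.521] yaw 74.8 -> 45.0 q [ 62.  22.  74.  -0.  84. -12.] t 1.1
293.5498875539687 318.8059472836359 198.53753470962198 [ 0.06674255  0.00053023 -0.12509215] [[-1.37819819e-04  9.64303711e-01  2.64798666e-01]
 [ 9.99999771e-01 -4.25096221e-05  6.75275205e-04]
 [ 6.62426878e-04  2.64798698e-01 -9.64303485e-01]]
```

```bash
python3 -m pendant '[[1,-0.06,-0.015,0,0,0,0.17],[1,-0.12,-0.03,0,0,0,0.34],[1,-0.18,-0.05,0,0,0,0.52],[1,-0.25,-0.067,0,0,0,0.52],[1,-0.25,-0.067,0,0,0,0.52]]'
python3 - <<'E'
from h import *
w=env.get_image("wrist");cv2.imwrite("pics/w1.png",w["image"])
for t,z in dict(cup=0,cocoa=0,spoon=0,gold_capsule=0,green_capsule=0).items():
    for r in env.tip_of("wrist",t)[:3]: print(t,round(r["conf"],2),np.round(r["centre"],1),np.round(pt(w,*r["centre"],z),3)[:2])
s=env.observe();print(s["time_s"],s["position"],s["ft_force"])
E
```

```text
time_s: 1.78
position: [0.3706, 0.3988, 0.2481]
tool_rot: [[-0.704, 0.71, 0.0], [0.71, 0.704, -0.0], [-0.0, -0.0, -1.0]]
ft_force: [-0.1, 0.6, -0.0]
grip_width: 0.0851
gripper_force: 0.0
cup 0.84 [363.  100.3] [0.347 0.499]
cup 0.74 [264.9 290. ] [0.437 0.222]
cup 0.64 [476.4 110.8] [0.454 0.588]
cocoa 0.67 [418.9 225.1] [0.518 0.443]
gold_capsule 0.63 [316.1 221. ] [0.415 0.349]
green_capsule 0.91 [400.4 311.2] [0.603 0.336]
2.075 [0.36644883 0.40150621 0.24844412] [-0.27026849  0.43508294  0.95360151]
```

View pics/w1.png

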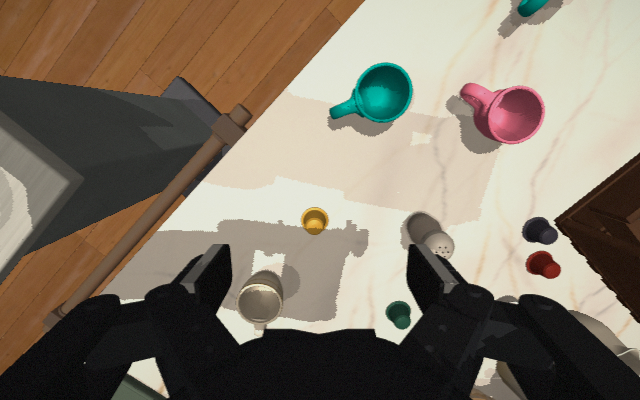

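The wrist view shows the gold capsule at (315,220), cocoa at (419,225), green at (400,315) and the ivory cup at (262,297). Gold is the nearest, so I start there.

Run:
```python
from h import *
print(env.tcp_to_tips); go(0.416,0.350,0.12,45)
```

```text
0.017
shift [-0.0715 -0.0016  0.1284] rot [ 0.    -0.     0.003] yaw 45.1 -> 45.0 q [ 35.  21.  75.   0.  84. -10.] t 2.1
```

```bash
python3 -m pendant '[[1,-0.03,0,0.05,0,0,0],[1,-0.06,-0.001,0.1,0,0,0],[1,-0.071,-0.002,0.128,0,0,0],[1,-0.071,-0.002,0.128,0,0,0]]'
cat >> h.py <<'E'
def look(name,things,z=0,save=True):
    w=env.get_image("wrist")
    if save:cv2.imwrite(f"pics/{name}.png",w["image"])
    for t in things.split():
        for r in env.tip_of("wrist",t)[:3]: print(t,"tip",round(r["conf"],2),np.round(r["centre"],1),np.round(pt(w,*r["centre"],z),4)[:2])
        for r in env.trace("wrist",t)[:2]:
            m=r["mask"];v,u=np.nonzero(m);print(t,"mask",round(r["conf"],2),np.round(r["bbox"]))
    return w
E
python3 - <<'E'
from h import *
w=look("w2","gold_capsule");go(0.416,0.35,0.02,45)
m=env.trace("wrist","gold_capsule")[0]["mask"].astype(np.uint8)
c,_=cv2.findContours(m,0,1);c=max(c,key=cv2.contourArea)[:,0]
g=np.array([pt(w,*p,0.001) for p in c]);print(g[:,:2].min(0),g[:,:2].max(0))
E
```

```text
time_s: 2.58
position: [0.4154, 0.3491, 0.119]
tool_rot: [[-0.708, 0.706, -0.004], [0.706, 0.708, -0.002], [0.001, -0.004, -1.0]]
ft_force: [0.3, -0.2, -0.3]
grip_width: 0.0852
gripper_force: 0.0
gold_capsule tip 0.58 [319.2 196.6] [0.4144 0.3506]
gold_capsule mask 0.65 [318. 199.  41.  49.]
shift [ 1.000e-04 -7.000e-04  1.019e-01] rot [0.002 0.001 0.002] yaw 45.1 -> 45.0 q [ 28.  28.  86.   0.  65. -18.] t 2.7
[0.39424851 0.32966833] [0.43126067 0.36626107]
```

View pics/w2.png

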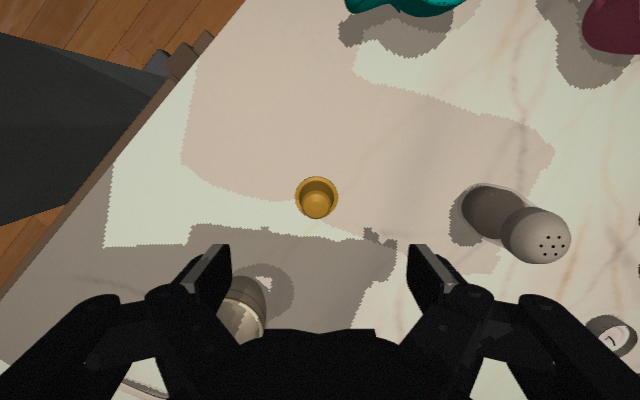

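The capsule is centred between the jaws at (317,198). I lower now.

```bash
python3 -m pendant '[[0.65,0.001,-0.001,0.05,0,0,0],[0.65,0.001,-0.001,0.095,0,0,0],[0.65,0.001,-0.001,0.102,0,0,0],[0.65,0.001,-0.001,0.102,0,0,0],[0.2,0.001,-0.001,0.102,0,0,0]]' 20; python3 -m pendant '[[0.2,0,0,0.0,0,0,0],[0.2,0,0,0,0,0,0],[0.2,0,0,0,0,0,0],[0.2,0,0,0,0,0,0]]' 20
python3 - <<'E'
from h import *
go(0.41,0.345,0.14,45)
E
```

```text
time_s: 3.4
position: [0.4159, 0.3498, 0.0203]
tool_rot: [[-0.708, 0.706, 0.003], [0.706, 0.708, 0.002], [-0.001, 0.003, -1.0]]
ft_force: [-1.1, -1.4, 3.7]
grip_width: 0.0384
gripper_force: 1.7
time_s: 3.9
position: [0.4156, 0.3495, 0.0202]
tool_rot: [[-0.708, 0.707, 0.002], [0.707, 0.708, 0.001], [-0.001, 0.002, -1.0]]
ft_force: [-1.5, -0.9, 4.9]
grip_width: 0.0321
gripper_force: 19.4
shift [ 0.0007 -0.0068 -0.1198] rot [0.002 0.001 0.001] yaw 45.0 -> 45.0 q [ 28.  37.  92.  -0.  51. -17.] t 3.9
```

```bash
python3 -m pendant '[[0.2,0,0,-0.06,0,0,0],[0.2,-0.02,-0.02,-0.12,0,0,0],[0.2,-0.06,-0.06,-0.14,0,0,0],[0.2,-0.1,-0.1,-0.14,0,0,0],[0.2,-0.14,-0.14,-0.14,0,0,0]]' 20;python3 -m pendant '[[0.2,-0.04,-0.04,0,0,0,0],[0.2,-0.08,-0.08,0,0,0,0],[0.2,-0.12,-0.12,0,0,0,0],[0.2,-0.16,-0.16,0,0,0,0],[0.2,-0.16,-0.16,0,0,0,0]]'
python3 - <<'E'
from h import *
w=look("w3","cup spoon shaker_stand capsule_dish saucer spoon_rest",0.004,True)
go(0.56,-0.13,0.16,45)
E
```

```text
time_s: 4.53
position: [0.4153, 0.1496, 0.16]
tool_rot: [[-0.708, 0.706, 0.004], [0.706, 0.708, 0.0], [-0.003, 0.003, -1.0]]
ft_force: [0.7, 0.3, -0.4]
grip_width: 0.0324
gripper_force: 19.3
time_s: 5.15
position: [0.4157, -0.0785, 0.1595]
tool_rot: [[-0.704, 0.711, 0.003], [0.711, 0.704, -0.002], [-0.003, 0.001, -1.0]]
ft_force: [0.2, 1.3, 0.0]
grip_width: 0.0325
gripper_force: 19.3
spoon tip 0.96 [457.1  85.1] [0.4374 0.0763]
spoon mask 0.97 [455.  84. 136.  77.]
shaker_stand tip 0.67 [274.2 237.7] [ 0.4203 -0.1477]
shaker_stand mask 0.64 [261. 241.  76.  84.]
capsule_dish mask 0.67 [356. 321.  14.  11.]
saucer mask 0.73 [356. 321.  10.  15.]
saucer mask 0.53 [186. 369.  35.  54.]
spoon_rest mask 0.2 [458.  86. 132.  74.]
shift [-0.1413  0.0632 -0.0017] rot [-0.    -0.     0.001] yaw 45.1 -> 45.0 q [-26.  15. 102.  -0.  63. -71.] t 5.8
```

View pics/w3.png

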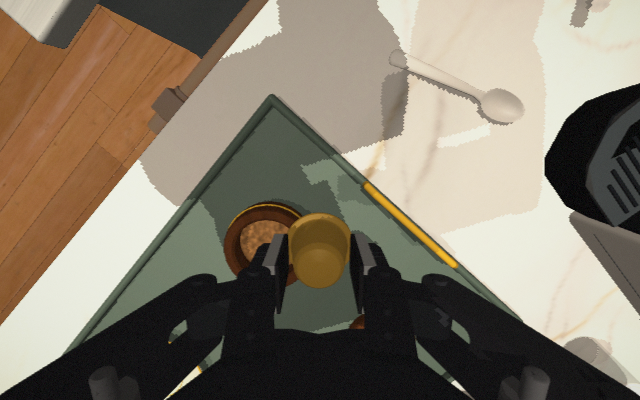

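The capsule is held between the pads. The stand shows at (265,240) and the spoon at (455,85). I move past the dish to see it.

```bash
python3 -m pendant '[[0.2,-0.06,0.017,0,0,0,0],[0.2,-0.12,0.034,0,0,0,0],[0.2,-0.18,0.05,0,0,0,0],[0.2,-0.23,0.066,0,0,0,0],[0.2,-0.23,0.066,0,0,0,0]]' 20
python3 - <<'E'
from h import *
w=look("w4","shaker_stand capsule_dish saucer spoon_rest cinnamon",0.004)
m=env.trace("wrist","capsule_dish")
if m:
    m=m[0]["mask"].astype(np.uint8);c,_=cv2.findContours(m,0,1);c=max(c,key=cv2.contourArea)[:,0]
    g=np.array([pt(w,*p,0.02) for p in c]);print(g[:,:2].min(0),g[:,:2].max(0))
go(0.59,-0.157,0.09,45)
E
```

```text
time_s: 6.42
position: [0.6266, -0.1924, 0.1567]
tool_rot: [[-0.707, 0.707, -0.0], [0.707, 0.707, 0.0], [0.0, -0.0, -1.0]]
ft_force: [-0.1, 0.1, -0.8]
grip_width: 0.0322
gripper_force: 19.3
shaker_stand mask 0.58 [171.  19. 107.  38.]
capsule_dish tip 0.68 [316.2 132.1] [ 0.5867 -0.1554]
capsule_dish mask 0.69 [316. 130.  85.  87.]
saucer tip 0.68 [ 47.8 177.6] [ 0.434  -0.3686]
saucer mask 0.94 [ 51. 179. 103. 135.]
saucer mask 0.52 [316. 128.  88.  86.]
spoon_rest tip 0.69 [186.2 282.7] [ 0.5992 -0.3645]
spoon_rest mask 0.7 [170. 266. 134.  68.]
cinnamon tip 0.87 [424.  231.1] [ 0.7328 -0.1477]
cinnamon tip 0.3 [ 47.7 182.6] [ 0.4366 -0.373 ]
cinnamon mask 0.8 [445. 252.  74.  70.]
[ 0.54838987 -0.1899195 ] [ 0.62233314 -0.1157217 ]
shift [ 0.0484 -0.0005  0.0685] rot [0.    0.    0.001] yaw 45.0 -> 45.0 q [-27.  36.  64.  -0.  79. -72.] t 7.0
```

View pics/w4.png

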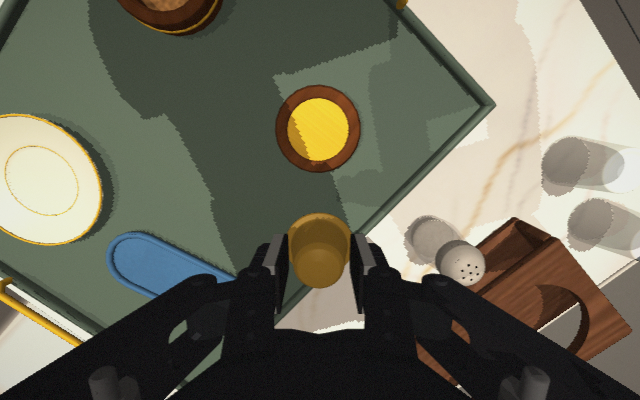

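The dish recess is at (318,129), the cinnamon shaker well to the right at (425,235), the rest at (170,265) and the saucer at (45,180).

```bash
python3 -m pendant '[[0.2,0.04,-0.001,0.03,0,0,0],[0.2,0.054,-0.0015,0.08,0,0,0],[0.2,0.054,-0.0015,0.11,0,0,0],[0.2,0.054,-0.0015,0.118,0,0,0],[0.2,0.054,-0.0015,0.118,0,0,0]]' 20
python3 - <<'E'
from h import *
go(0.587,-0.155,0.037,45)
E
```

```text
time_s: 7.65
position: [0.5859, -0.1541, 0.0408]
tool_rot: [[-0.707, 0.707, 0.001], [0.707, 0.707, -0.0], [-0.001, 0.0, -1.0]]
ft_force: [-0.2, -0.4, -0.1]
grip_width: 0.0322
gripper_force: 19.3
shift [-0.0014  0.0002  0.0038] rot [0.    0.001 0.001] yaw 45.0 -> 45.0 q [-26.  39.  80.  -0.  60. -71.] t 7.7
```

```bash
python3 -m pendant '[[0.2,0,0,0.003,0,0,0],[0.2,0,0,0.003,0,0,0],[0.2,0,0,0.003,0,0,0]]' 20
python3 -m pendant '[[0.5,0,0,0,0,0,0],[0.6,0,0,0,0,0,0],[0.6,0,0,-0.01,0,0,0],[0.8,0,0,-0.05,0,0,0],[1,-0.04,0,-0.1,0,0,0]]' 20
python3 -m pendant '[[1,-0.02,0,-0.02,0,0,0],[1,-0.02,0,-0.02,0,0,0]]'
python3 - <<'E'
from h import *
w=look("w5","gold_capsule capsule_dish",0.016)
go(0.41,-0.13,0.16,60)
cv2.imwrite("pics/w5c.png",cv2.resize(w["image"][60:260,220:420],(600,600)))
E
```

```text
time_s: 8.02
position: [0.5856, -0.154, 0.0378]
tool_rot: [[-0.707, 0.707, 0.001], [0.707, 0.707, -0.0], [-0.001, 0.0, -1.0]]
ft_force: [0.5, -0.5, -0.4]
grip_width: 0.0322
gripper_force: 19.3
time_s: 8.65
position: [0.612, -0.1801, 0.1374]
tool_rot: [[-0.709, 0.706, -0.003], [0.706, 0.709, 0.002], [0.004, -0.001, -1.0]]
ft_force: [1.4, 0.3, -0.4]
grip_width: 0.0836
gripper_force: 0.0
time_s: 8.9
position: [0.628, -0.1965, 0.1579]
tool_rot: [[-0.707, 0.707, 0.003], [0.707, 0.707, -0.002], [-0.004, 0.001, -1.0]]
ft_force: [-0.1, 0.2, -1.3]
grip_width: 0.0855
gripper_force: 0.0
gold_capsule tip 0.87 [320.9 125.4] [ 0.5873 -0.1524]
gold_capsule mask 0.64 [318. 125.  42.  46.]
capsule_dish mask 0.83 [318. 123.  84.  87.]
shift [ 0.199  -0.107  -0.0044] rot [-0.    -0.002 -0.261] yaw 45.1 -> 60.0 q [-28.  37.  64.   0.  80. -73.] t 9.2
```

View pics/w5c.png

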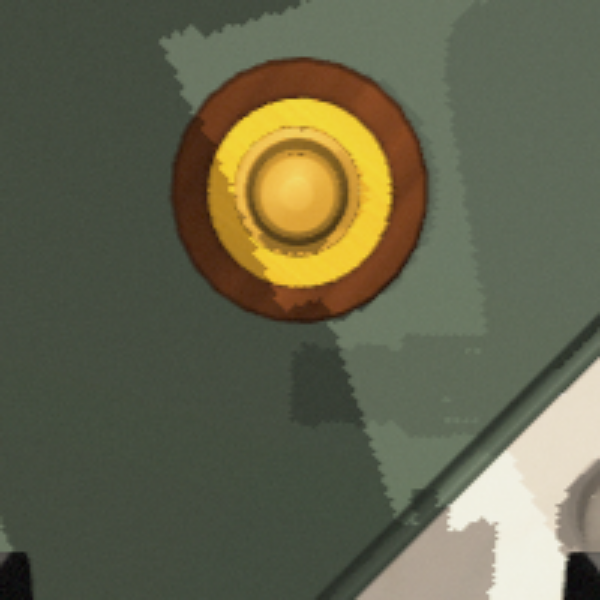

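The gold capsule sits centred in its dish. Spoon next.

```bash
python3 -m pendant '[[1,0.06,0,0,0,0,0],[1,0.12,0,0,0,0,0],[1,0.18,-0.005,0,0,0,0],[1,0.24,-0.008,0.01,0,0,0],[1,0.285,-0.008,0.02,0,0,0]]' 20
python3 -m pendant '[[1,0,0,0,0,0,0]]'
cat >> h.py <<'E'
def axis(cam,thing,z):
    im=env.get_image(cam);m=env.trace(cam,thing)[0]["mask"].astype(np.uint8)
    c,_=cv2.findContours(m,0,1);c=max(c,key=cv2.contourArea)[:,0]
    g=np.array([pt(im,*p,z)[:2] for p in c],np.float32);r=cv2.minAreaRect(g);print(thing,"rect",np.round(cv2.boxPoints(r),4).tolist(),"centre",np.round(r[0],4),"size",np.round(r[1],4))
    b=cv2.boxPoints(r);e=[b[1]-b[0],b[2]-b[1]];d=max(e,key=np.linalg.norm);print("long axis deg",np.degrees(np.arctan2(d[1],d[0]))%180)
    v,u=np.nonzero(m);gg=np.array([pt(im,a,b_,z)[:2] for a,b_ in zip(u,v)]);print("centroid",gg.mean(0))
E
python3 - <<'E'
from h import *
axis("wrist","spoon",0.005); w=look("w6","spoon cup",0.0)
print(env.observe()["position"])
E
```

```text
time_s: 9.78
position: [0.4172, 0.0019, 0.1357]
tool_rot: [[-0.708, 0.706, -0.001], [0.706, 0.708, 0.0], [0.001, -0.0, -1.0]]
ft_force: [1.1, 0.2, 1.3]
grip_width: 0.0855
gripper_force: 0.0
time_s: 9.9
position: [0.417, 0.0022, 0.1355]
tool_rot: [[-0.709, 0.705, -0.003], [0.705, 0.709, 0.001], [0.003, -0.002, -1.0]]
ft_force: [0.3, -0.4, 0.0]
grip_width: 0.0852
gripper_force: 0.0
spoon rect [[0.3700999915599823, 0.06700000166893005], [0.37880000472068787, 0.042899999767541885], [0.5045999884605408, 0.08829999715089798], [0.4959000051021576, 0.11240000277757645]] centre [0.4374 0.0776] size [0.1338 0.0256]
long axis deg 19.845709
centroid [0.44348303 0.07871445]
spoon tip 0.67 [393.9 145.9] [0.4366 0.0777]
spoon mask 0.79 [392. 147. 137.  73.]
cup mask 0.55 [573.  35. 111.  70.]
[ 0.42051088 -0.00043412  0.13609139]
```

```bash
python3 - <<'E'
from h import *
go(0.4534,0.0834,0.10,109.8)
E
python3 -m pendant '[[1,0,0,0,0,0,-0.18],[1,0,0,0,0,0,-0.36],[1,0,0,0,0,0,-0.54],[1,0,0,0,0,0,-0.72],[1,0,0,0,0,0,-0.9]]'
python3 - <<'E'
from h import *
go(0.4534,0.0834,0.06,109.8)
E
```

```text
shift [0.0361 0.0825 0.0361] rot [-0.     0.    -1.131] yaw 45.0 -> 109.8 q [-16.  17. 104.  -0.  59. -61.] t 10.2
time_s: 10.88
position: [0.4203, -0.0003, 0.1361]
tool_rot: [[-0.993, -0.12, 0.0], [-0.12, 0.993, -0.0], [-0.0, -0.0, -1.0]]
ft_force: [-0.6, 1.1, -0.1]
grip_width: 0.0853
gripper_force: 0.0
shift [-0.0429  0.0791  0.0761] rot [-0.     0.    -0.225] yaw 96.9 -> 109.8 q [ -16.   17.  104.   -0.   59. -113.] t 10.9
```

```bash
python3 -m pendant '[[0.5,0,0.04,0,0,0,-0.1],[0.5,-0.02,0.079,0,0,0,-0.225],[0.5,-0.043,0.079,0.03,0,0,-0.225],[0.5,-0.043,0.079,0.076,0,0,-0.225],[0.5,-0.043,0.079,0.076,0,0,-0.225]]'
python3 - <<'E'
from h import *
axis("wrist","spoon",0.005)
go(0.4534,0.0834,0.018,109.8)
w=look("w7","",0)
E
```

```text
time_s: 11.5
position: [0.4524, 0.0834, 0.0582]
tool_rot: [[-0.943, -0.333, -0.006], [-0.333, 0.943, 0.0], [0.006, 0.002, -1.0]]
ft_force: [0.3, 0.6, 0.3]
grip_width: 0.0424
gripper_force: 0.0
spoon rect [[0.3714999854564667, 0.06620000302791595], [0.38040000200271606, 0.04230000078678131], [0.5049999952316284, 0.08860000222921371], [0.4961000084877014, 0.11249999701976776]] centre [0.4382 0.0774] size [0.133  0.0256]
long axis deg 20.383831
centroid [0.44108754 0.07754624]
shift [0.0006 0.0003 0.0429] rot [-0.     0.    -0.006] yaw 109.5 -> 109.8 q [  -4.   27.  103.   -0.   50. -114.] t 11.6
```

View pics/w7.png

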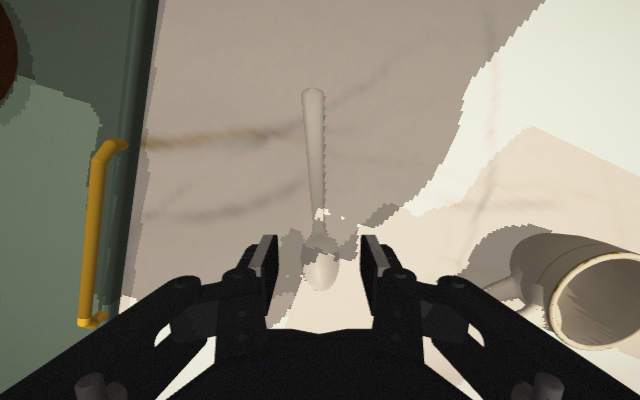

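The spoon's bowl lies between the pads at (320,270), with the handle pointing up. I descend and grip.

```bash
python3 -m pendant '[[0.5,0.001,0,0.025,0,0,0],[0.5,0.001,0,0.042,0,0,0],[0.5,0.001,0,0.042,0,0,0],[0.5,0.001,0,0.042,0,0,0],[0,0.001,0,0.042,0,0,0]]' 20
python3 -m pendant '[[0,0,0,0,0,0,0],[0,0,0,0,0,0,0],[0,0,0,0,0,0,0]]' 20
python3 -m pendant '[[0,0.02,0,-0.03,0,0,0],[0,0.04,0,-0.08,0,0,0],[0,0.04,0,-0.12,0,0,0],[0,0.04,0,-0.14,0,0,0]]' 20
python3 - <<'E'
from h import *
go(0.42,-0.08,0.16,109.8)
E
```

```text
time_s: 12.28
position: [0.4532, 0.0832, 0.0191]
tool_rot: [[-0.943, -0.334, 0.002], [-0.334, 0.943, -0.0], [-0.002, -0.001, -1.0]]
ft_force: [-0.8, -0.0, -0.4]
grip_width: 0.0261
gripper_force: 0.0
time_s: 12.65
position: [0.4532, 0.0831, 0.0192]
tool_rot: [[-0.943, -0.334, 0.002], [-0.334, 0.943, -0.0], [-0.002, -0.001, -1.0]]
ft_force: [-0.7, -1.3, 7.2]
grip_width: 0.0216
gripper_force: 19.2
time_s: 13.15
position: [0.4152, 0.0698, 0.1606]
tool_rot: [[-0.943, -0.334, 0.004], [-0.334, 0.943, -0.0], [-0.003, -0.002, -1.0]]
ft_force: [0.8, 0.3, -0.0]
grip_width: 0.0217
gripper_force: 19.5
shift [ 0.0454 -0.1429  0.0007] rot [-0.002  0.003 -0.005] yaw 109.5 -> 109.8 q [  -7.   15.  102.   -0.   63. -116.] t 13.2
```

```bash
python3 -m pendant '[[0,0.02,-0.05,0,0,0,0],[0,0.04,-0.11,0,0,0,0],[0,0.03,-0.17,0,0,0,0],[0,-0.02,-0.2,0,0,0,0],[0,-0.07,-0.23,0,0,0,0]]' 20
python3 - <<'E'
from h import *
go(0.62,-0.25,0.16,109.8)
axis("top","spoon_rest",0.014);axis("scene","spoon_rest",0.014)
E
```

```text
time_s: 13.78
position: [0.559, -0.1248, 0.1587]
tool_rot: [[-0.943, -0.332, 0.001], [-0.332, 0.943, -0.0], [-0.0, -0.0, -1.0]]
ft_force: [-0.4, 0.1, 0.7]
grip_width: 0.0223
gripper_force: 19.5
shift [-0.0159 -0.1384 -0.0013] rot [-0.     0.    -0.007] yaw 109.4 -> 109.8 q [ -24.   29.   79.    0.   73. -134.] t 13.8
spoon_rest rect [[0.507099986076355, -0.34689998626708984], [0.5249000191688538, -0.414000004529953], [0.6937999725341797, -0.3693000078201294], [0.6759999990463257, -0.3021000027656555]] centre [ 0.6004 -0.3581] size [0.1748 0.0695]
long axis deg 14.834485
centroid [ 0.60024115 -0.35786217]Traceback (most recent call last):
  File "<stdin>", line 3, in <module>
  File "h.py", line 30, in axis
    im=env.get_image(cam);m=env.trace(cam,thing)[0]["mask"].astype(np.uint8)
                            ~~~~~~~~~~~~~~~~~~~~^^^
IndexError: list index out of range
```

```bash
python3 -m pendant '[[0,-0.008,-0.05,0,0,0,0],[0,-0.016,-0.1,0,0,0,0],[0,-0.016,-0.138,0,0,0,0],[0,-0.016,-0.138,0,0,0,0]]' 20
python3 - <<'E'
from h import *
w=look("w8","saucer shaker_stand spoon_rest",0.004)
axis("wrist","spoon_rest",0.014);axis("wrist","saucer",0.019)
print(env.observe()["position"])
E
```

```text
time_s: 14.48
position: [0.6179, -0.2501, 0.158]
tool_rot: [[-0.944, -0.331, -0.0], [-0.331, 0.944, -0.0], [0.0, 0.0, -1.0]]
ft_force: [-0.4, 0.4, -0.8]
grip_width: 0.0215
gripper_force: 19.6
saucer mask 0.96 [248.   4.  71.   9.]
shaker_stand tip 0.83 [509.2   5.7] [ 0.4169 -0.1519]
shaker_stand mask 0.55 [522.  30. 122.  61.]
spoon_rest tip 0.76 [211.3 136.1] [ 0.6035 -0.3612]
spoon_rest mask 0.6 [208. 127.  81. 196.]
spoon_rest rect [[0.5095999836921692, -0.3490999937057495], [0.5267999768257141, -0.41440001130104065], [0.6952000260353088, -0.3702000081539154], [0.6780999898910522, -0.30489999055862427]] centre [ 0.6024 -0.3596] size [0.1741 0.0676]
long axis deg 14.694454
centroid [ 0.59585239 -0.36140235]
saucer rect [[0.4837999939918518, -0.3346000015735626], [0.4961000084877014, -0.3695000112056732], [0.49939998984336853, -0.3682999908924103], [0.4869999885559082, -0.33340001106262207]] centre [ 0.4916 -0.3514] size [0.0035 0.037 ]
long axis deg 109.51764
centroid [ 0.49127835 -0.35160974]
[ 0.61875648 -0.24799334  0.15827797]
```

View pics/w8.png

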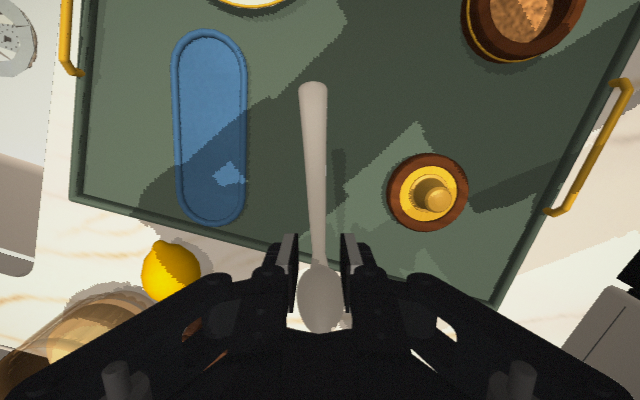

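The blue rest spans (208,30) to (208,225), and the spoon is held straight with its bowl between the pads.

Run:
```python
from h import *
go(0.6177,-0.3559,0.033,104)
```

```text
shift [ 0.037  -0.1013  0.1253] rot [-0.     0.     0.096] yaw 109.5 -> 104.0 q [ -32.   37.   62.   -0.   81. -142.] t 15.0
```

```bash
python3 -m pendant '[[0,0.02,-0.05,0,0,0,0.096],[0,0.037,-0.101,0.04,0,0,0.096],[0,0.037,-0.101,0.09,0,0,0.096],[0,0.037,-0.101,0.12,0,0,0.096],[0,0.037,-0.101,0.12,0,0,0.096]]' 20
python3 - <<'E'
from h import *
go(0.6177,-0.3559,0.033,104)
axis("wrist","spoon_rest",0.014)
w=look("w9","",0)
E
```

```text
time_s: 15.65
position: [0.6166, -0.3552, 0.0356]
tool_rot: [[-0.97, -0.242, -0.004], [-0.242, 0.97, 0.003], [0.003, 0.004, -1.0]]
ft_force: [0.3, -0.1, 0.3]
grip_width: 0.0216
gripper_force: 19.6
shift [-0.0009 -0.001   0.0026] rot [ 0.004 -0.003 -0.   ] yaw 104.0 -> 104.0 q [ -39.   49.   60.   -0.   72. -143.] t 15.7
spoon_rest rect [[0.5105999708175659, -0.35089999437332153], [0.5271000266075134, -0.41429999470710754], [0.6449000239372253, -0.38359999656677246], [0.6284000277519226, -0.32019999623298645]] centre [ 0.5777 -0.3673] size [0.1217 0.0655]
long axis deg 14.60167
centroid [ 0.5698136  -0.36938312]
```

View pics/w9.png

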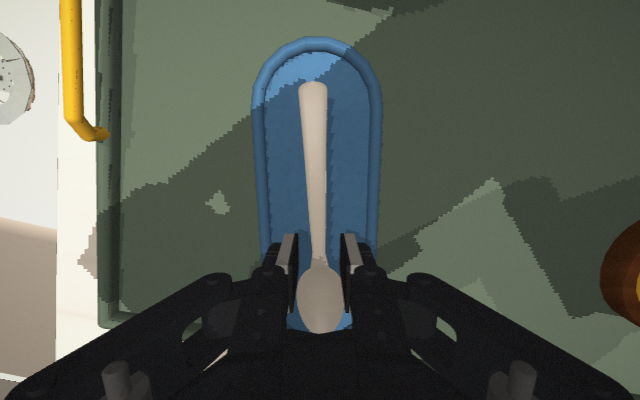

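The spoon is lined up inside the rest, so I release it.

```bash
python3 -m pendant '[[0,0,0,0.004,0,0,0],[0,0,0,0.004,0,0,0],[0.4,0,0,0.004,0,0,0],[0.45,0,0,0.004,0,0,0],[0.45,0,0,-0.01,0,0,0]]' 20
python3 -m pendant '[[0.5,0,0,-0.04,0,0,0],[0.7,0,0,-0.09,0,0,0],[1,0.04,0.04,-0.12,0,0,0],[1,0.08,0.07,-0.12,0,0,0],[1,0.08,0.07,-0.12,0,0,0]]' 20
python3 - <<'E'
from h import *
axis("wrist","saucer",0.019);axis("wrist","spoon",0.012)
w=look("w10","saucer shaker_stand spoon",0.004)
go(0.42,-0.06,0.2,75)
E
```

```text
time_s: 16.42
position: [0.6172, -0.3555, 0.0476]
tool_rot: [[-0.97, -0.242, -0.002], [-0.242, 0.97, 0.001], [0.001, 0.002, -1.0]]
ft_force: [-0.1, 1.5, 0.1]
grip_width: 0.0384
gripper_force: 0.0
time_s: 17.05
position: [0.5204, -0.3055, 0.1696]
tool_rot: [[-0.97, -0.241, -0.001], [-0.241, 0.97, 0.001], [0.001, 0.001, -1.0]]
ft_force: [1.4, 0.1, 0.8]
grip_width: 0.0854
gripper_force: 0.0
saucer rect [[0.3610999882221222, -0.3257000148296356], [0.39079999923706055, -0.44519999623298645], [0.5095999836921692, -0.4156000018119812], [0.4799000024795532, -0.296099990606308]] centre [ 0.4353 -0.3706] size [0.1225 0.1231]
long axis deg 103.975334
centroid [ 0.43231624 -0.37159317]
spoon rect [[0.5346999764442444, -0.3702000081539154], [0.5422000288963318, -0.3944000005722046], [0.6712999939918518, -0.35420000553131104], [0.6636999845504761, -0.33000001311302185]] centre [ 0.603  -0.3622] size [0.1352 0.0253]
long axis deg 17.30481
centroid [ 0.6073045  -0.36044759]
saucer mask 0.56 [274.  75. 143. 146.]
shaker_stand tip 0.92 [502.9 116.7] [ 0.4163 -0.1549]
shaker_stand mask 0.81 [519. 118. 111. 102.]
spoon tip 0.69 [251.6 245. ] [ 0.6044 -0.3623]
spoon mask 0.88 [254. 243.  29. 116.]
shift [ 0.0404  0.2651 -0.0321] rot [ 0.    -0.     0.506] yaw 104.0 -> 75.0 q [ -42.   31.   72.   -0.   77. -146.] t 17.6
```

View pics/w10.png

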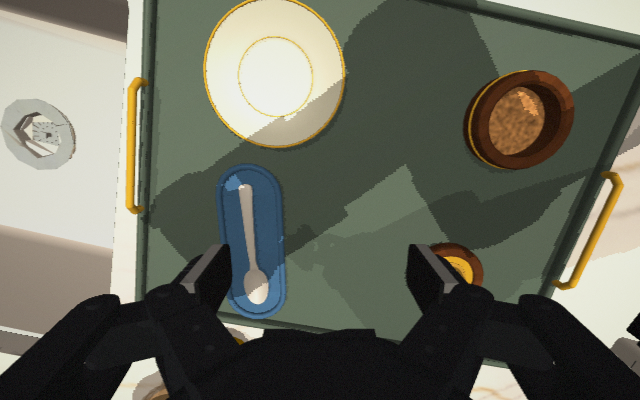

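The spoon lies in the rest at (253,243). The saucer well is at (275,76) and the stand bore at (517,120). Cup next.

```bash
python3 -m pendant '[[1,0.05,0.06,-0.02,0,0,0.15],[1,0.05,0.12,-0.03,0,0,0.3],[1,0.04,0.18,-0.03,0,0,0.45],[1,0.03,0.24,-0.03,0,0,0.6],[1,0.01,0.30,-0.03,0,0,0.75]]' 20
python3 - <<'E'
from h import *
go(0.41,0.15,0.2,45)
E
```

```text
time_s: 18.23
position: [0.4398, -0.0294, 0.1985]
tool_rot: [[-0.875, 0.484, 0.001], [0.484, 0.875, -0.0], [-0.001, 0.0, -1.0]]
ft_force: [0.9, 0.4, 0.8]
grip_width: 0.0854
gripper_force: 0.0
shift [ 0.1128  0.1426 -0.0015] rot [0.    0.001 0.281] yaw 61.1 -> 45.0 q [-19.  14.  96.   0.  71. -80.] t 18.2
```

```bash
python3 -m pendant '[[1,0.045,0.04,0,0,0,0.14],[1,0.08,0.09,0,0,0,0.28],[1,0.113,0.143,0,0,0,0.28],[1,0.113,0.143,0,0,0,0.28]]' 20
python3 - <<'E'
from h import *
w=look("w11","cup",0)
axis("wrist","cup",0.055)
print(env.observe()["position"])
E
```

```text
time_s: 18.73
position: [0.4087, 0.1519, 0.1983]
tool_rot: [[-0.716, 0.698, 0.0], [0.698, 0.716, 0.0], [0.0, 0.001, -1.0]]
ft_force: [0.8, -0.4, 0.4]
grip_width: 0.0853
gripper_force: 0.0
cup tip 0.66 [385.3 153.5] [0.4389 0.2249]
cup mask 0.91 [398. 159.  69.  92.]
cup rect [[0.38909998536109924, 0.21969999372959137], [0.45809999108314514, 0.18539999425411224], [0.48420000076293945, 0.2378000020980835], [0.41519999504089355, 0.2721000015735626]] centre [0.4367 0.2287] size [0.0585 0.077 ]
long axis deg 153.55692
centroid [0.43014563 0.22923099]
[0.40989998 0.14735407 0.19810453]
```

View pics/w11.png

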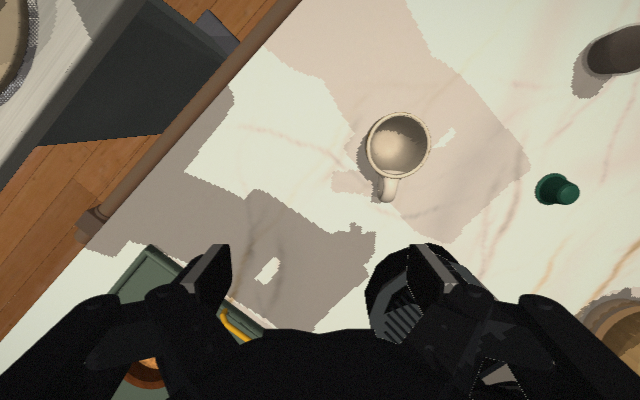

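The cup's rim is centred near (399,144), its handle ends near (389,197), and the green capsule is clear of it at (557,189).

Run:
```python
from h import *
w=env.get_image("wrist")
c=pt(w,399,144,0.055);h=pt(w,389,198,0.045);d=h-c
print(c,h,np.linalg.norm(d[:2]),"jaw yaw",np.degrees(np.arctan2(d[1],d[0]))+90)
i=pt(w,388,183,0.05);print(np.degrees(np.arctan2(*(i-c)[[1,0]]))+90)
t=env.tip_of("wrist","cup")[0]["centre"];o=pt(w,*t,0);print(o,np.linalg.norm((o-c)[:2]))
go(c[0],c[1],0.13,np.degrees(np.arctan2(d[1],d[0]))+90)
```

```text
[0.42963128 0.23010131 0.055     ] [0.46503493 0.19027831 0.045     ] 0.053284981438384255 jaw yaw 41.63790485439898
35.329769602016675
[0.43659371 0.22360284 0.        ] 0.009523948786056146
shift [0.0442 0.0726 0.0681] rot [-0.     0.     0.063] yaw 45.2 -> 41.6 q [  4.  13.  96.  -0.  70. -41.] t 19.1
```

```bash
python3 -m pendant '[[1,0.02,0.04,0,0,0,0.08],[1,0.044,0.073,0,0,0,0.08],[1,0.044,0.073,0.05,0,0,0.08],[1,0.044,0.073,0.07,0,0,0.08],[1,0.044,0.073,0.07,0,0,0.08]]' 20
python3 - <<'E'
from h import *
w=look("w12","cup",0)
go(0.4296,0.2301,0.044,40)
E
```

```text
time_s: 19.7
position: [0.4293, 0.2305, 0.1271]
tool_rot: [[-0.652, 0.758, -0.003], [0.758, 0.652, -0.001], [0.001, -0.003, -1.0]]
ft_force: [-0.4, -0.5, 0.0]
grip_width: 0.0851
gripper_force: 0.0
cup tip 0.72 [321.3 209.4] [0.4391 0.2227]
cup mask 0.82 [322. 223.  84. 111.]
shift [-0.0002 -0.0013  0.0852] rot [0.002 0.001 0.013] yaw 40.7 -> 40.0 q [ 14.  23.  95.  -0.  62. -26.] t 19.9
```

View pics/w12.png

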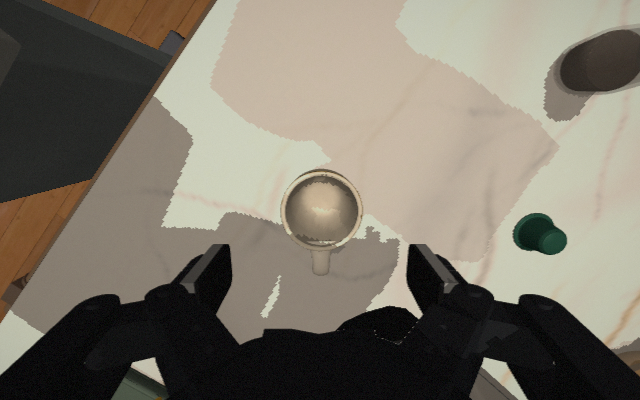

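The cup is centred between the open jaws at (321,209), with its handle straight down in the picture.

```bash
python3 -m pendant '[[1,0,0.001,0.05,0,0,0],[1,0,0.001,0.08,0,0,0],[1,0,0.001,0.084,0,0,0],[1,0,0.001,0.084,0,0,0],[0.3,0,0.001,0.084,0,0,0]]' 25
python3 -m pendant '[[0.3,0,0,0,0,0,0],[0.3,0,0,0,0,0,0],[0.3,0,0,0,0,0,0]]' 25
```

```text
time_s: 20.48
position: [0.4311, 0.2322, 0.0455]
tool_rot: [[-0.653, 0.757, 0.003], [0.757, 0.653, 0.001], [-0.001, 0.002, -1.0]]
ft_force: [-0.3, -0.2, 0.1]
grip_width: 0.0701
gripper_force: 0.0
time_s: 20.85
position: [0.4309, 0.2321, 0.0455]
tool_rot: [[-0.653, 0.757, 0.002], [0.757, 0.653, 0.001], [-0.001, 0.002, -1.0]]
ft_force: [-1.2, -1.0, 8.0]
grip_width: 0.0564
gripper_force: 24.9
```

```bash
python3 -m pendant '[[0.3,0,0,-0.03,0,0,0],[0.3,0,0,-0.08,0,0,0],[0.3,0,0,-0.12,0,0,0],[0.3,-0.03,-0.025,-0.13,0,0,0],[0.3,-0.06,-0.05,-0.13,0,0,0]]' 25
python3 -m pendant '[[0.3,-0.038,-0.032,0,0,0,0],[0.3,-0.076,-0.064,0,0,0,0],[0.3,-0.114,-0.096,0,0,0,0],[0.3,-0.152,-0.128,0,0,0,0],[0.3,-0.19,-0.16,0,0,0,0]]' 25
python3 -m pendant '[[0.3,-0.038,-0.032,0,0,0,0],[0.3,-0.076,-0.064,0,0,0,0],[0.3,-0.1,-0.09,0,0,0,0],[0.3,-0.13,-0.11,0,0,0,0],[0.3,-0.13,-0.11,0,0,0,0]]' 25
python3 - <<'E'
from h import *
go(0.434,-0.371,0.1,40.7)
E
```

```text
time_s: 21.48
position: [0.4317, 0.1533, 0.1756]
tool_rot: [[-0.654, 0.756, 0.003], [0.756, 0.654, 0.0], [-0.002, 0.002, -1.0]]
ft_force: [-0.2, -0.4, -1.4]
grip_width: 0.0559
gripper_force: 27.3
time_s: 22.1
position: [0.4342, -0.096, 0.1747]
tool_rot: [[-0.653, 0.757, 0.001], [0.757, 0.653, -0.0], [-0.001, 0.0, -1.0]]
ft_force: [1.3, -0.3, -1.0]
grip_width: 0.0563
gripper_force: 27.3
time_s: 22.72
position: [0.436, -0.2667, 0.1743]
tool_rot: [[-0.651, 0.759, 0.001], [0.759, 0.651, -0.001], [-0.001, -0.0, -1.0]]
ft_force: [0.1, 1.4, -1.3]
grip_width: 0.056
gripper_force: 27.3
shift [-0.0778 -0.0695  0.0744] rot [-0.     0.001 -0.001] yaw 40.6 -> 40.7 q [-45.  22.  87.  -0.  71. -85.] t 22.7
```

```bash
python3 -m pendant '[[0.3,-0.03,-0.03,0,0,0,0],[0.3,-0.06,-0.055,0.02,0,0,0],[0.3,-0.077,-0.0685,0.05,0,0,0],[0.3,-0.077,-0.0685,0.09,0,0,0],[0.3,-0.077,-0.0685,0.09,0,0,0]]' 25
python3 - <<'E'
from h import *
go(0.4345,-0.370,0.0555,40.7)
w=look("w13","saucer",0.004)
axis("wrist","saucer",0.019)
E
```

```text
time_s: 23.35
position: [0.4336, -0.366, 0.0822]
tool_rot: [[-0.653, 0.757, -0.004], [0.757, 0.653, 0.005], [0.006, 0.0, -1.0]]
ft_force: [-1.1, -1.0, -1.5]
grip_width: 0.056
gripper_force: 27.6
shift [-0.0038 -0.002   0.0267] rot [ 0.    -0.006  0.002] yaw 40.8 -> 40.7 q [-52.  33.  85.   0.  62. -93.] t 23.4
saucer mask 0.69 [315. 192. 183. 116.]
saucer rect [[0.3481999933719635, -0.36489999294281006], [0.4009000062942505, -0.42500001192092896], [0.4934000074863434, -0.3440000116825104], [0.4406999945640564, -0.28380000591278076]] centre [ 0.4208 -0.3544] size [0.123 0.08 ]
long axis deg 41.221745
centroid [ 0.41713235 -0.35123549]
```

View pics/w13.png

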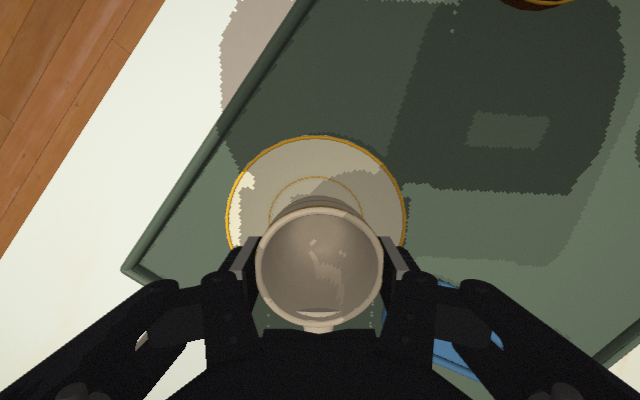

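The saucer rim's left and right edges at 228 and 406 bracket the cup at column 320, so it is centred sideways.

```bash
python3 -m pendant '[[0.3,-0.0045,-0.002,0.01,0,0,0],[0.3,-0.0045,-0.002,0.018,0,0,0],[0.3,-0.0045,-0.002,0.024,0,0,0],[0.3,-0.0045,-0.002,0.026,0,0,0],[0.3,-0.0045,-0.002,0.026,0,0,0]]' 25
python3 - <<'E'
from h import *
go(0.435,-0.371,0.055,40.7);print(env.observe()["ft_force"],env.observe()["position"])
E
```

```text
time_s: 24.22
position: [0.4359, -0.3725, 0.058]
tool_rot: [[-0.653, 0.757, -0.0], [0.757, 0.653, 0.0], [0.0, 0.0, -1.0]]
ft_force: [0.6, -0.9, -1.2]
grip_width: 0.0562
gripper_force: 27.6
shift [0.0017 0.0003 0.003 ] rot [ 0.    -0.     0.001] yaw 40.8 -> 40.7 q [-52.  36.  85.   0.  59. -93.] t 24.2
[ 0.5638528  -0.88402503 -1.22586708] [ 0.43590764 -0.37246478  0.05799096]
```

```bash
python3 -m pendant '[[0.3,0.001,0,0.002,0,0,0],[0.3,0.001,0,0.003,0,0,0],[0.3,0.001,0,0.003,0,0,0]]' 25
```

```text
time_s: 24.6
position: [0.4353, -0.3717, 0.0551]
tool_rot: [[-0.653, 0.757, 0.0], [0.757, 0.653, -0.0], [-0.0, 0.0, -1.0]]
ft_force: [0.3, 0.2, -1.3]
grip_width: 0.0564
gripper_force: 27.6
```

```bash
python3 -m pendant '[[0.3,0,0,0.001,0,0,0],[0.3,0,0,0.001,0,0,0]]' 25;  python3 -m pendant '[[0.75,0,0,0.001,0,0,0],[1,0,0,0.001,0,0,0],[1,0,0,0.001,0,0,0],[1,0,0,0.001,0,0,0]]' 25;  python3 -m pendant '[[1,0,0,-0.02,0,0,0],[1,0,0,-0.06,0,0,0],[1,0.0,0,-0.1,0,0,0],[1,-0.03,0.03,-0.12,0,0,0],[1,-0.05,0.05,-0.12,0,0,0]]' 25
python3 - <<'E'
from h import *
w=look("w14","cup saucer shaker_stand",0.009)
axis("wrist","shaker_stand",0.034)
go(0.42,0.0,0.18,60)
E
```

```text
time_s: 24.85
position: [0.4355, -0.372, 0.0546]
tool_rot: [[-0.653, 0.757, 0.001], [0.757, 0.653, -0.001], [-0.001, -0.0, -1.0]]
ft_force: [0.4, -0.3, 3.8]
grip_width: 0.0562
gripper_force: 27.9
time_s: 25.35
position: [0.4353, -0.3717, 0.0531]
tool_rot: [[-0.653, 0.757, -0.0], [0.757, 0.653, 0.0], [0.0, -0.0, -1.0]]
ft_force: [-0.1, 0.9, -0.1]
grip_width: 0.0856
gripper_force: 0.0
time_s: 25.98
position: [0.5074, -0.3774, 0.1753]
tool_rot: [[-0.653, 0.757, 0.003], [0.757, 0.653, -0.003], [-0.004, 0.0, -1.0]]
ft_force: [0.1, 0.1, 0.0]
grip_width: 0.0855
gripper_force: 0.0
cup tip 0.87 [264.7 148.3] [ 0.443  -0.3835]
cup mask 0.58 [253. 148.  74. 108.]
saucer mask 0.7 [265. 129. 130. 137.]
shaker_stand rect [[0.5555999875068665, -0.17589999735355377], [0.588699996471405, -0.1859000027179718], [0.6021999716758728, -0.14110000431537628], [0.569100022315979, -0.13109999895095825]] centre [ 0.5789 -0.1585] size [0.0468 0.0346]
long axis deg 73.22404
centroid [ 0.57958971 -0.15980875]
shift [ 0.3413  0.1815 -0.0067] rot [-0.    -0.    -0.336] yaw 40.7 -> 60.0 q [-47.  33.  68.  -0.  79. -88.] t 26.4
```

View pics/w14.png

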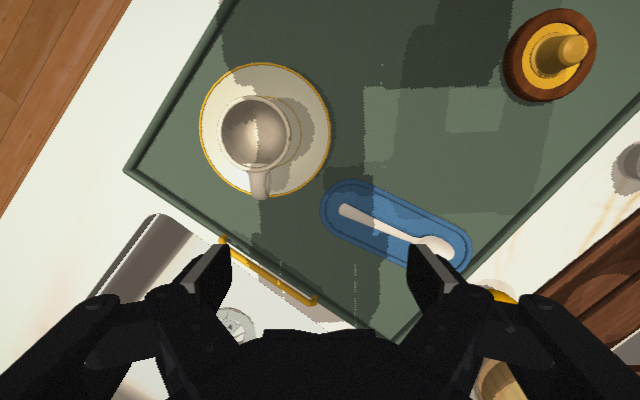

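The cup stands in the saucer. I have now used up the picture allowance (one over, in fact), so I measure with the networks alone. Stand next, then cocoa.

```bash
python3 -m pendant '[[1,0.05,0.03,-0.02,0,0,0],[1,0.1,0.06,-0.02,0,0,0],[1,0.14,0.085,-0.02,0,0,0],[1,0.16,0.1,-0.02,0,0,0],[1,0.16,0.1,-0.02,0,0,0]]' 25
python3 - <<'E'
from h import *
w=look("w15","shaker_stand",0.004)
axis("wrist","shaker_stand",0.034)
go(0.42,0.1,0.2,60)
E
```

```text
time_s: 27.05
position: [0.4767, -0.1893, 0.1936]
tool_rot: [[-0.654, 0.756, 0.0], [0.756, 0.654, -0.0], [-0.0, 0.0, -1.0]]
ft_force: [-0.0, -0.5, 0.8]
grip_width: 0.0851
gripper_force: 0.0
shaker_stand tip 0.74 [298.2 116. ] [ 0.4159 -0.151 ]
shaker_stand mask 0.86 [301. 115.  89.  93.]
shaker_stand rect [[0.36250001192092896, -0.1462000012397766], [0.4156999886035919, -0.20800000429153442], [0.4772999882698059, -0.15489999949932098], [0.42410001158714294, -0.09309999644756317]] centre [ 0.4199 -0.1505] size [0.0814 0.0816]
long axis deg 130.7266
centroid [ 0.41885013 -0.14968812]
shift [ 0.2582  0.1468 -0.007 ] rot [-0.     0.    -0.337] yaw 40.7 -> 60.0 q [-35.  21.  85.  -0.  74. -76.] t 27.3
```

```bash
python3 -m pendant '[[1,0.06,0.02,-0.01,0,0,0],[1,0.12,0.05,-0.01,0,0,0],[1,0.17,0.08,-0.01,0,0,0],[1,0.215,0.11,-0.01,0,0,0],[1,0.256,0.146,-0.01,0,0,0]]'
python3 -m pendant '[[1,0.045,0.04,0,0,0,0],[1,0.09,0.08,0,0,0,0],[1,0.136,0.118,0,0,0,0],[1,0.15,0.17,0,0,0,0],[1,0.17,0.23,0,0,0,0]]'
python3 - <<'E'
from h import *
go(0.50,0.40,0.2,40)
E
```

```text
time_s: 27.92
position: [0.4203, 0.0999, 0.2033]
tool_rot: [[-0.652, 0.758, 0.0], [0.758, 0.652, -0.0], [-0.0, 0.0, -1.0]]
ft_force: [1.3, -0.5, 0.0]
grip_width: 0.0854
gripper_force: 0.0
time_s: 28.55
position: [0.4845, 0.3782, 0.2032]
tool_rot: [[-0.652, 0.758, 0.0], [0.758, 0.652, -0.0], [-0.0, 0.0, -1.0]]
ft_force: [0.9, -0.4, 0.4]
grip_width: 0.0855
gripper_force: 0.0
shift [0.0064 0.026  0.0032] rot [0.    0.    0.013] yaw 40.7 -> 40.0 q [ 27.  30.  68.  -0.  82. -14.] t 28.6
```

Run:
```python
from h import *
for i in range(2): w=look("w16","cocoa green_capsule",0)
P=np.array(w["pose"]);print(P[:3,3])
m=env.trace("wrist","cocoa")[0]["mask"].astype(np.uint8)
# fit: silhouette of the given shaker (body to 74 mm, cap to 90) at x,y
from scipy.optimize import minimize
def sil(x,y):
    im=np.zeros((400,640),np.uint8);t=np.linspace(0,2*np.pi,40)
    p=[proj(w,(x+r*np.cos(a),y+r*np.sin(a),z)) for r,z in((.022,0),(.022,.074),(.017,.082),(.012,.09)) for a in t]
    cv2.fillConvexPoly(im,cv2.convexHull(np.array(p,np.float32)).astype(np.int32),1);return im
f=lambda q:-(sil(*q)&m).sum()/(sil(*q)|m).sum()
r=minimize(f,[.516,.446],method="Nelder-Mead",options=dict(initial_simplex=[[.51,.44],[.525,.445],[.515,.455]]))
print(r.x,r.fun); go(r.x[0],r.x[1],0.15,40)
```

```text
cocoa mask 0.72 [386. 160.  48.  44.]
green_capsule tip 0.75 [365. 266.] [0.5998 0.3325]
green_capsule mask 0.79 [365. 268.  27.  29.]
cocoa tip 0.76 [381.1 156.3] [0.519  0.4411]
cocoa mask 0.89 [390. 160.  52.  45.]
green_capsule tip 0.93 [365.6 267.4] [0.5998 0.3298]
green_capsule mask 0.58 [367. 268.  30.  28.]
[0.44013391 0.42769248 0.32760847]
[0.5325 0.4975] 0.0
shift [0.0596 0.1164 0.0537] rot [0.    0.    0.013] yaw 40.7 -> 40.0 q [ 27.  30.  68.  -0.  82. -14.] t 29.1<stdin>:11: RuntimeWarning: overflow encountered in scalar negative
```

```bash
cat >> h.py <<'E'
def fit(cam,thing,z0,g):
    from scipy.optimize import minimize
    w=env.get_image(cam);m=env.trace(cam,thing)[0]["mask"];t=np.linspace(0,2*np.pi,40)
    def sil(x,y):
        im=np.zeros((400,640),np.uint8)
        p=[proj(w,(x+r*np.cos(a),y+r*np.sin(a),z0+z)) for r,z in((.022,0),(.022,.074),(.017,.082),(.012,.09)) for a in t]
        cv2.fillConvexPoly(im,cv2.convexHull(np.array(p,np.float32)).astype(np.int32),1);return im>0
    f=lambda q:-float((sil(*q)&m).sum())/float((sil(*q)|m).sum())
    r=minimize(f,g,method="Nelder-Mead",options=dict(initial_simplex=[[g[0]-.008,g[1]-.006],[g[0]+.01,g[1]],[g[0],g[1]+.01]]))
    print(thing,r.x,"IoU",-r.fun);return r.x
E
python3 - <<'E'
from h import *
x=fit("wrist","cocoa",0,(.517,.443));fit("top","cocoa",0,(.517,.443));fit("scene","cocoa",0,(.517,.443))
go(*x,0.15,40)
E
```

```text
cocoa [0.51095014 0.43909188] IoU 0.7299726455646737Traceback (most recent call last):
  File "<stdin>", line 2, in <module>
  File "h.py", line 37, in fit
    w=env.get_image(cam);m=env.trace(cam,thing)[0]["mask"];t=np.linspace(0,2*np.pi,40)
                           ~~~~~~~~~~~~~~~~~~~~^^^
IndexError: list index out of range
```

```bash
python3 -m pendant '[[1,0.015,0.03,0,0,0,0],[1,0.028,0.064,0.02,0,0,0],[1,0.028,0.064,0.035,0,0,0],[1,0.028,0.064,0.035,0,0,0]]'
python3 - <<'E'
from h import *
w=look("w17","cocoa",0);x=fit("wrist","cocoa",0,(.516,.442))
go(0.516,0.441,0.055,40)
E
```

```text
time_s: 29.8
position: [0.5127, 0.4393, 0.1667]
tool_rot: [[-0.653, 0.757, -0.003], [0.757, 0.653, -0.002], [0.0, -0.003, -1.0]]
ft_force: [0.5, -0.5, 0.1]
grip_width: 0.0857
gripper_force: 0.0
cocoa tip 0.58 [323.6 191.7] [0.5201 0.438 ]
cocoa mask 0.77 [323. 197.  47.  56.]
cocoa [0.51360718 0.44494019] IoU 0.7545030020013342
shift [-0.0006  0.0025  0.1144] rot [0.002 0.    0.013] yaw 40.7 -> 40.0 q [ 31.  38.  59.  -0.  83. -10.] t 30.1
```

Run:
```python
from h import *
w=env.get_image("wrist");r=env.trace("wrist","cocoa");m=r[0]["mask"]
v,u=np.nonzero(m);print("mask rows",v.min(),v.max(),"cols",u.min(),u.max(),[round(k["conf"],2) for k in r])
t=np.linspace(0,2*np.pi,40)
for r_,z in((.022,0),(.022,.074),(.017,.082),(.012,.09)):
    p=np.array([proj(w,(.516+r_*np.cos(a),.441+r_*np.sin(a),z)) for a in t]);print(z,p.min(0).round(),p.max(0).round())
g=cv2.cvtColor(w["image"],cv2.COLOR_BGR2GRAY)
for row in range(140,270,4): print(row,g[row,280:372:4])
```

```text
mask rows 289 323 cols 300 330 [0.7, 0.64]
0 [299. 165.] [342. 206.]
0.074 [293. 180.] [349. 233.]
0.082 [299. 189.] [344. 231.]
0.09 [305. 198.] [338. 229.]
140 [171 170 171 173 174 175 176 176 175 174 177 175 171 169 173 176 174 162
 168 174 174 176 175]
144 [169 171 172 175 175 175 176 178 173 177 178 174 174 170 177 178 176 167
 170 172 175 177 177]
148 [169 172 174 172 176 176 175 175 176 177 175 177 173 174 176 176 175 167
 168 175 176 178 175]
152 [170 172 172 175 175 178 176 175 176 178 177 172 171 175 176 176 177 167
 164 176 178 177 175]
156 [168 169 175 174 175 177 176 175 175 176 175 172 172 175 177 175 177 172
 161 169 175 175 175]
160 [170 172 174 176 175 177 177 177 175 176 174 170 170 175 175 173 176 175
 162 170 177 177 175]
164 [172 171 175 176 176 177 178 177 176 180 174 170 173 176 175 174 176 176
 168 170 176 177 176]
168 [171 172 175 174 176 175 176 175 176 147 120 108 145 170 173 175 176 176
 166 161 174 175 176]
172 [170 172 174 176 176 177 177 156  88  74  75  85  77  71 154 177 178 175
 169 167 173 177 176]
176 [172 172 174 174 176 176 158  71  72  74  73  7
[... 1624 characters left out ...]
15 121]
244 [124 125 124 125 125 124 121 123 116 120 125 123 126 125 124 125 125 123
 124 123 119 117 122]
248 [126 122 125 125 125 123 123 115 119 127 125 125 126 124 125 125 126 126
 123 123 117 119 125]
252 [126 122 126 125 124 120 115 117 124 124 124 124 124 123 126 125 124 126
 124 124 119 120 123]
256 [126 124 126 126 122 118 117 123 123 124 124 125 126 124 124 123 125 124
 126 123 116 121 123]
260 [124 124 126 125 121 117 123 124 124 124 125 124 124 126 124 126 125 124
 125 122 113 121 123]
264 [124 124 126 125 121 122 125 125 127 126 127 125 125 125 125 124 123 122
 123 120 114 121 122]
268 [191 152 122 125 123 121 125 124 125 124 126 124 125 124 125 122 123 120
 122 122 116 186 189]
```

The powder and cap outlines match the model at (0.516, 0.441) to within 2 mm. I descend and grip.

```bash
python3 -m pendant '[[1,0,0.0015,0.04,0,0,0],[1,0,0.0015,0.08,0,0,0],[1,0,0.0015,0.112,0,0,0],[1,0,0.0015,0.112,0,0,0],[1,0,0.0015,0.112,0,0,0]]' 25
python3 -m pendant '[[0.2,0,0,0,0,0,0],[0.2,0,0,0,0,0,0],[0.2,0,0,0,0,0,0],[0.2,0,0,0,0,0,0],[0.2,0,0,0,0,0,0]]' 25
```

```text
time_s: 30.78
position: [0.5152, 0.4414, 0.0579]
tool_rot: [[-0.653, 0.757, 0.002], [0.757, 0.653, 0.001], [-0.0, 0.003, -1.0]]
ft_force: [0.5, -0.1, 1.6]
grip_width: 0.0854
gripper_force: 0.0
time_s: 31.4
position: [0.5149, 0.4412, 0.0571]
tool_rot: [[-0.653, 0.757, 0.001], [0.757, 0.653, 0.001], [-0.0, 0.002, -1.0]]
ft_force: [-0.5, -0.6, 5.8]
grip_width: 0.0372
gripper_force: 25.1
```

Run:
```python
from h import *
w=env.get_image("wrist");s=env.observe();M=np.array(s["tool_rot"]);p=np.array(s["position"])
for z in(.0,.03,.074,.09):print(z,np.round(proj(w,(p[0],p[1],z))))
t=np.linspace(0,2*np.pi,40)
for r_,z in((.022,0),(.017,.074),(.012,.09)):
    q=np.array([proj(w,(p[0]+r_*np.cos(a),p[1]+r_*np.sin(a),z)) for a in t]);print(z,q.min(0).round(),q.max(0).round())
g=cv2.cvtColor(w["image"],cv2.COLOR_BGR2GRAY)
for row in range(150,330,6): print(row,g[row,240:404:6])
```

```text
0.0 [318. 223.]
0.03 [318. 242.]
0.074 [318. 285.]
0.09 [317. 309.]
0 [285. 191.] [351. 254.]
0.074 [277. 248.] [358. 320.]
0.09 [284. 280.] [350. 337.]
150 [173 177 176 179 179 179 181 181 183 184 185 182 184 184 184 181 175 179
 182 183 179 162 178 184 181 181 182 185]
156 [173 176 176 178 179 181 181 183 183 184 186 183 185 185 182 180 176 180
 185 183 179 170 180 180 182 184 185 182]
162 [175 173 175 177 180 181 180 183 184 184 185 185 183 186 180 182 179 183
 184 183 176 172 179 183 182 184 183 183]
168 [174 176 178 178 177 181 183 183 182 184 184 185 183 183 184 182 181 183
 182 183 180 173 181 185 184 184 186 183]
174 [175 175 177 179 179 181 183 184 183 183 185 183 183 185 182 178 181 184
 186 183 180 166 174 184 185 184 184 183]
180 [175 176 178 177 177 182 183 183 184 184 183 186 185 184 177 178 181 185
 184 180 183 175 172 181 183 183 183 182]
186 [175 175 176 177 179 180 183 184 185 185 184 185 185 184 178 177 183 184
 182 183 186 176 173 183 185 183 184 184]
192 [175 178 175 179 180 181 182 183 183 186 184 185 183 182 177 180 185 183
 182 182 184 177 174 180 184 184 183 
[... 1838 characters left out ...]

 11  7 10 20]
294 [11 11 14 20 10 20 59 77 82 87 86 86 88 91 89 85 84 80 74 72 38 21 19 19
 14 14 12 20]
300 [ 20  19  21  19  15  18   8  75  80  84  86  87  89  88  85  20  83  78
  73  76 109  16  20  13  14  20  13  16]
306 [ 17  12  20   6  17  18 113  77  78  83  83  84  70  86  87  87  86  80
  71 128 129  16  17  17  12  18  17  13]
312 [ 14  15  10  18   9  48 132 127  77  80  83  84  84  87  85  84  78  73
 129 131 130  14   8  14  20  32  14  16]
318 [ 18   4  19  11   3 116 128 127 124  75  79  79  83  81  83  80  76 129
 129 128 128 127  15  15  13  19  17  18]
324 [ 13  13  14  14  13  61 127 126 123 117 124  74  75  76  75 127 129 128
 130 128 128 129  15   9   4  18  16  17]
```

The cap is centred on the jaw axis, so the narrower width looks like a taper in the body. I firm the grip and test-lift.

```bash
python3 -m pendant '[[0.2,0,0,0,0,0,0],[0.2,0,0,0,0,0,0],[0.2,0,0,-0.003,0,0,0],[0.2,0,0,-0.006,0,0,0],[0.2,0,0,-0.006,0,0,0]]' 40
python3 - <<'E'
from h import *
for i in range(2):
    w=look("w18","cocoa",0);g=cv2.cvtColor(w["image"],cv2.COLOR_BGR2GRAY)
    col=g[180:340,318].astype(int);print([ (180+k) for k in range(1,160) if abs(col[k]-col[k-1])>25])
E
```

```text
time_s: 32.08
position: [0.5145, 0.441, 0.0622]
tool_rot: [[-0.653, 0.757, 0.0], [0.757, 0.653, 0.0], [-0.0, 0.0, -1.0]]
ft_force: [-0.7, 0.1, -2.1]
grip_width: 0.0364
gripper_force: 39.5
cocoa tip 0.93 [322.2 224.8] [0.5185 0.4407]
cocoa mask 0.71 [316. 262.  82. 129.]
[197, 199, 279, 326, 334]
cocoa tip 0.84 [322.7 226.6] [0.5194 0.4399]
cocoa mask 0.65 [316. 260.  86. 132.]
[197, 199, 279, 291, 326, 334]
```

```bash
python3 -m pendant '[[0.2,0,0,-0.03,0,0,0],[0.2,0,0,-0.08,0,0,0],[0.2,0,0,-0.11,0,0,0],[0.2,-0.015,-0.045,-0.11,0,0,0],[0.2,-0.03,-0.09,-0.11,0,0,0]]' 40
python3 -m pendant '[[0.2,-0.015,-0.045,0,0,0,0],[0.2,-0.03,-0.088,0,0,0,0],[0.2,-0.065,-0.12,0,0,0,0],[0.2,-0.1,-0.15,0,0,0,0],[0.2,-0.135,-0.18,0,0,0,0]]' 40
python3 -m pendant '[[0.2,-0.035,-0.03,0,0,0,0],[0.2,-0.07,-0.06,0,0,0,0],[0.2,-0.105,-0.09,0,0,0,0],[0.2,-0.14,-0.12,0,0,0,0],[0.2,-0.175,-0.15,0,0,0,0]]' 40
python3 - <<'E'
from h import *
go(0.418,-0.15,0.17,40.7)
E
```

```text
time_s: 33.0
position: [0.4652, 0.3586, 0.1722]
tool_rot: [[-0.653, 0.757, 0.001], [0.757, 0.653, 0.0], [-0.0, 0.001, -1.0]]
ft_force: [0.1, -0.5, -1.5]
grip_width: 0.0365
gripper_force: 39.9
time_s: 33.62
position: [0.4176, 0.1384, 0.1724]
tool_rot: [[-0.653, 0.757, 0.001], [0.757, 0.653, 0.0], [-0.001, 0.001, -1.0]]
ft_force: [0.4, -0.3, -0.3]
grip_width: 0.0364
gripper_force: 39.9
time_s: 34.25
position: [0.4184, -0.0923, 0.1724]
tool_rot: [[-0.653, 0.757, 0.001], [0.757, 0.653, -0.0], [-0.001, 0.0, -1.0]]
ft_force: [0.7, -0.5, -0.8]
grip_width: 0.0361
gripper_force: 39.9
shift [-0.0435 -0.0379  0.0024] rot [0.    0.001 0.001] yaw 40.8 -> 40.7 q [-28.  14. 100.   0.  66. -69.] t 34.2
```

```bash
python3 -m pendant '[[0.2,-0.03,-0.025,0,0,0,0],[0.2,-0.0435,-0.0385,0.02,0,0,0],[0.2,-0.0435,-0.0385,0.06,0,0,0],[0.2,-0.0435,-0.0385,0.06,0,0,0]]' 40
python3 - <<'E'
from h import *
w=look("w19","shaker_stand",0.004);p=env.observe()["position"];print(p)
t=np.linspace(0,2*np.pi,60)
for n,r,z in(("rim",.042,.034),("bore",.031,.034),("base",.022,p[2]-.057)):
    q=np.array([proj(w,(.418+r*np.cos(a),-.1505+r*np.sin(a),z)) for a in t]);print(n,q.min(0).round(),q.max(0).round())
r=env.trace("wrist","shaker_stand")
for k in r[:2]:
    v,u=np.nonzero(k["mask"]);print(k["conf"],"mask",u.min(),v.min(),u.max(),v.max())
b=w["image"].astype(int);print("sat",[int(x) for x in (b[::4,318,2]-b[::4,318,0])[20:75]])
go(0.4175,-0.1505,0.0695,40.7)
E
```

```text
time_s: 34.75
position: [0.4167, -0.1483, 0.1107]
tool_rot: [[-0.653, 0.758, -0.004], [0.758, 0.653, 0.003], [0.005, -0.001, -1.0]]
ft_force: [1.1, 0.4, -1.3]
grip_width: 0.036
gripper_force: 40.1
shaker_stand tip 0.95 [321.1 203.7] [ 0.4187 -0.1473]
shaker_stand mask 0.61 [322. 196. 114.  77.]
[ 0.4183521  -0.14895639  0.11342118]
rim [260. 160.] [376. 270.]
bore [275. 176.] [360. 257.]
base [284. 196.] [351. 260.]
0.61 mask 263 158 375 235
sat [5, 5, 5, 4, 3, 5, 3, 3, 5, 6, 2, 4, 5, 4, 3, 4, 5, 6, 4, 2, 44, 43, 49, 52, 35, 95, 88, 84, 76, 50, 19, 20, 22, 25, 20, 21, 21, 21, 25, 24, 13, 17, 19, 17, 18, 20, 21, 20, 21, 20, 22, 21, 21, 22, 22]
shift [-0.0004 -0.0017  0.044 ] rot [0.001 0.002 0.002] yaw 40.8 -> 40.7 q [-35.  21. 102.   0.  57. -76.] t 35.0
```

The stand's outline matches the prediction within 2 px. I lower gently.

```bash
python3 -m pendant '[[0.2,0,-0.0017,0.015,0,0,0],[0.2,0,-0.0017,0.028,0,0,0],[0.2,0,-0.0017,0.037,0,0,0],[0.2,0,-0.0017,0.041,0,0,0],[0.2,0,-0.0017,0.041,0,0,0]]' 40
python3 -m pendant '[[0.2,0,0,0.002,0,0,0],[0.2,0,0,0.002,0,0,0]]' 40
```

```text
time_s: 35.58
position: [0.4166, -0.15, 0.0713]
tool_rot: [[-0.653, 0.757, 0.0], [0.757, 0.653, -0.0], [-0.0, 0.0, -1.0]]
ft_force: [-0.4, 0.4, -1.2]
grip_width: 0.0365
gripper_force: 40.1
time_s: 35.83
position: [0.4166, -0.15, 0.0693]
tool_rot: [[-0.653, 0.757, 0.0], [0.757, 0.653, -0.0], [-0.0, 0.0, -1.0]]
ft_force: [0.4, -0.5, -0.9]
grip_width: 0.0364
gripper_force: 40.2
```

```bash
python3 -m pendant '[[0.2,0,0,0.001,0,0,0],[0.2,0,0,0.001,0,0,0]]' 40; python3 -m pendant '[[0.2,0,0,0.001,0,0,0],[0.2,0,0,0.001,0,0,0]]' 40
```

```text
time_s: 36.08
position: [0.4168, -0.1502, 0.0691]
tool_rot: [[-0.653, 0.757, 0.001], [0.757, 0.653, -0.001], [-0.002, 0.0, -1.0]]
ft_force: [-2.4, 0.5, 13.0]
grip_width: 0.0361
gripper_force: 42.3
time_s: 36.33
position: [0.417, -0.1504, 0.069]
tool_rot: [[-0.653, 0.757, 0.002], [0.757, 0.653, -0.002], [-0.003, 0.0, -1.0]]
ft_force: [-5.0, 1.4, 25.2]
grip_width: 0.0363
gripper_force: 44.2
```

Contact on the floor of the bore. I release, lift and check everything.

```bash
python3 -m pendant '[[0.2,0,0,-0.0015,0,0,0],[0.5,0,0,-0.0015,0,0,0],[1,0,0,-0.0015,0,0,0],[1,0,0,-0.0015,0,0,0],[1,0,0,-0.0015,0,0,0]]' 20
python3 -m pendant '[[1,0,0,-0.03,0,0,0],[1,0,0,-0.08,0,0,0],[1,0,0,-0.12,0,0,0],[1,-0.03,0.03,-0.14,0,0,0],[1,-0.06,0.04,-0.14,0,0,0]]' 20
python3 -m pendant '[[1,-0.03,0,-0.03,0,0,0],[1,-0.05,0,-0.05,0,0,0],[1,-0.05,0,-0.05,0,0,0]]' 20
python3 - <<'E'
from h import *
w=look("w20","cocoa gold_capsule shaker_stand cup saucer",0.012)
fit("wrist","cocoa",0.012,(.418,-.15))
axis("wrist","spoon",0.012); axis("wrist","spoon_rest",0.014)
w=env.get_image("top");cv2.imwrite("pics/top1.png",w["image"])
for t in "green_capsule cinnamon cocoa cup gold_capsule".split():
    for r in env.tip_of("top",t)[:4]: print(t,round(r["conf"],2),np.round(r["centre"],1),np.round(pt(w,*r["centre"],0.0),3)[:2])
s=env.observe();print(s["position"],s["time_s"])
E
```

```text
time_s: 36.95
position: [0.4164, -0.1499, 0.0685]
tool_rot: [[-0.653, 0.757, -0.0], [0.757, 0.653, 0.0], [0.0, -0.0, -1.0]]
ft_force: [-0.8, 0.2, -0.0]
grip_width: 0.0853
gripper_force: 0.0
time_s: 37.58
position: [0.4876, -0.1692, 0.2105]
tool_rot: [[-0.654, 0.757, 0.003], [0.757, 0.654, -0.002], [-0.004, 0.001, -1.0]]
ft_force: [0.1, -0.1, -0.6]
grip_width: 0.0853
gripper_force: 0.0
time_s: 37.95
position: [0.5192, -0.2079, 0.2591]
tool_rot: [[-0.653, 0.758, 0.002], [0.758, 0.653, -0.001], [-0.002, 0.0, -1.0]]
ft_force: [-0.5, -0.3, -0.1]
grip_width: 0.0854
gripper_force: 0.0
cocoa tip 0.89 [287.6  79.7] [ 0.4198 -0.1483]
gold_capsule tip 0.75 [464.6 237.6] [ 0.7298 -0.1468]
gold_capsule mask 0.79 [388. 173.  28.  32.]
shaker_stand tip 0.72 [286.1  80.3] [ 0.4189 -0.15  ]
shaker_stand mask 0.93 [286.  77.  75.  82.]
cup tip 0.61 [194.3 231.4] [ 0.445  -0.3801]
cup mask 0.9 [179. 239.  57.  68.]
cup mask 0.59 [482. 251.  59.  51.]
saucer tip 0.72 [194.8 219.3] [ 0.4357 -0.3652]
saucer mask 0.68 [191. 217.  97.  78.]
cocoa [ 0.41972685 -0.15019987] IoU 0.798971482000935Traceback (most recent call last):
  File "<stdin>", line 4, in <module>
  File "h.py", line 30, in axis
    im=env.get_image(cam);m=env.trace(cam,thing)[0]["mask"].astype(np.uint8)
                            ~~~~~~~~~~~~~~~~~~~~^^^
IndexError: list index out of range
```

Run:
```python
from h import *
print(env.close_job())
```

```text
the job is handed in; nothing more can be done
None
```

The tray is laid and the job is handed in at about 38 s: cup, cocoa, gold capsule and teaspoon all measured within tolerance and released, though no verdict came back. The green capsule and cinnamon shaker were not touched by any planned move, but my final top-camera check on them did not run. I also viewed 15 pictures, one over the 14 allowed.

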